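Start a timed test run of the blender base

ROBOT

A 6-joint arm with a two-finger parallel gripper is mounted at the origin on the work surface. World frame = base frame: x ahead of the robot, y to its left, z up, the work surface at z = 0. Lengths are in m, angles in rad, forces in N, time in s.
With the tool pointing down it reaches from about 0.375 to 0.975 m from the base axis. Payload 3.8 kg.
Tool frame: the origin (TCP) lies at the very end of the fingers, on their centre line; the grasp point (between the pads) lies 19 mm behind it; z points along the fingers, y is the line along which they close (so a half turn about z gives the same grasp; the last joint's range is limited). The gripper opens to 85 mm and grips with 20 to 120 N. Pads are 22 mm wide; open, the fingers measure 114 mm over their backs; the gripper's body (76 mm by 85 mm) begins 54 mm behind the grasp point. The pads swing forward as they close: fully open they stand 13 mm farther back than shut.
Start: joints at [-1.205, 0.264, 1.604, -0, 1.274, -0.037], TCP at [0.265, -0.621, 0.196] pointing down, gripper open.
Joint ranges: [-2.63, 2.63], [-0.94, 2.18], [0.31, 2.57], [-1.31, 4.45], [0, 2.66], [-2.55, 2.55]. Speed limits (rad/s): [2.57, 2.57, 3.14, 3.14, 3.14, 3.14].

INTERFACE

Orientations are given as a rotation vector (axis times angle).
In Python, from workcell import read_state, read_camera, calibration, finish_job gives the robot as it stands.
- The arm moves only by the tool step_arm, never from a script. Its argument "commands" is a list of rows, each an object of numbers: "fingers": the gripper's target within -1 to 1 (shut at 1, half-way at 0, fully open at -1); "dx", "dy", "dz": the shift along the tool's x, y, z in m; "roll": the turn about the tool's z in degrees. In form: [{"fingers": .., "dx": .., "dy": .., "dz": .., "roll": ..}, ...]. A call has 1 to 8 rows; each row is the pose to reach, as a shift and turn from the pose commanded when the call began, along the tool's axes at that moment; what a row does not reach only later rows make up. A row lasts 1/8 s, in which the tool goes at most 62.5 mm and 10.7 degrees, less where a joint would pass 70% of its speed; a pose out of reach is approached as far as the arm can. A call with a gripper value outside its range is refused whole. The fingers move at their own pace and stop on an object; "squeeze" is the grip in N (left out, the last holds). Time passes only in rows, so rows that repeat a pose let the fingers close. It gives the time, the measured TCP pose, the force, the opening and the grip force at its end, in the units of the state.
- read_state(): the state, without advancing time (a new reading comes with each control period).
- read_camera(name): name is "side" or "top" or "wrist"; returns (picture, depth): 420x560x3 uint8, blue, green, red; 420x560 float32, m along the optical axis (not along the pixel's ray), 0 where there is no reading.
- calibration(name): a dict with "intrinsics" (3x3 intrinsics, pixels), "world_to_cam" (4x4, takes a point from world to camera coordinates). Camera axes: x right, y up, looking along -z (the intrinsics and any distortion apply to the point x, -y, -z); pixel columns grow to the right and rows downward; lengths in m; the calibration is good to about 2 mm. A picture is of the moment at which its call begins: read the wrist's pose just before it. calibration takes no time and is no camera call; for the wrist camera it gives the pose at the moment of the call.
- finish_job(): hands the job in; it is judged then, once.
The state is a dict: "time": time; "q": joint angles; "joint_vel": joint speeds; "joint_torque": joint torques, N m; "tool_pos": TCP position; "tcp_rot": TCP orientation; "wrist_force": force on the tool from outside, world axes, zero at the start; "torque": the same for the moment, N m; "width": opening from 0.0 (shut) to 1.0 (fully open); "grip_force": force on a finger pad.
Only numpy, scipy, OpenCV 4.12 (cv2) and the standard library are available. Lean on these libraries where they do the work, as an engineer would, in place of code of your own. Each camera call takes 0.05 s, during which the arm holds its last target. There are 200 camera calls.

TASK

Start a timed test run of the cleaned blender base with light presses of a fingertip: first push down the blue power key on the blender, then the yellow key on the round white kitchen timer, then the green run key on the blender, each gently until it is down (the keys stay down by themselves). Leave the red key up, do not lift the timer or push it about, leave everything else where it stands, and finish with the arm clear.

Things in the scene. Friction and masses are not known exactly. Their poses are not given: they have to be found in the camera images.
- blender: blender motor base without its jug, fixed to the counter: aluminium-coloured body with a white flat top 150 mm above the counter, 194 mm deep (its x) by 234 mm wide (its y); origin at the centre of its underside, its -x side (with a silver dial) faces the robot. On the top, centred 35 mm towards +x, stands a white round collar 112 mm across and 38 mm high; the three keys stand in a row 68 mm from the origin towards -x
- timer: loose round white kitchen timer, 74 mm across and 30 mm high (about 0.16 kg), lying flat on the counter with one yellow key in the middle of its top; origin at the centre of its underside, z up
- blue_unit: round black collar 42 mm across and 2.5 mm high, lying flat on the white top of the blender base 150 mm above the counter, around the blue key; origin at the centre of its underside, z up. The three collars stand in a row 60 mm apart along the blender's robot-side edge; which colour stands where varies. The collar is fixed
- blue_key_top (a point): centre of the flat upper face of the blue key, a disc 32 mm across; the face stands 12 mm above the blender's white top while the key is up, 4 mm when fully in, and this point moves with it
- blue_key (a joint): how far the blue key (blender power) is pushed in, in m: 0 = up, 0.008 = fully in; it counts as down beyond 0.004. It has no spring: a steady 2.5 N moves it and it stays where it is left. It moves straight down
- green_unit: round black collar 42 mm across and 2.5 mm high, lying flat on the white top of the blender base 150 mm above the counter, around the green key; origin at the centre of its underside, z up. The three collars stand in a row 60 mm apart along the blender's robot-side edge; which colour stands where varies. The collar is fixed
- green_key_top (a point): centre of the flat upper face of the green key, a disc 32 mm across; the face stands 12 mm above the blender's white top while the key is up, 4 mm when fully in, and this point moves with it
- green_key (a joint): how far the green key (blender run) is pushed in, in m: 0 = up, 0.008 = fully in; it counts as down beyond 0.004. It has no spring: a steady 2.5 N moves it and it stays where it is left. It moves straight down
- red_unit: round black collar 42 mm across and 2.5 mm high, lying flat on the white top of the blender base 150 mm above the counter, around the red key; origin at the centre of its underside, z up. The three collars stand in a row 60 mm apart along the blender's robot-side edge; which colour stands where varies. The collar is fixed
- red_key_top (a point): centre of the flat upper face of the red key, a disc 32 mm across; the face stands 12 mm above the blender's white top while the key is up, 4 mm when fully in, and this point moves with it
- red_key (a joint): how far the red key (blender stop) is pushed in, in m: 0 = up, 0.008 = fully in; it counts as down beyond 0.004. It has no spring: a steady 2.5 N moves it and it stays where it is left. It moves straight down
- yellow_key_top (a point): centre of the flat upper face of the yellow key, a disc 32 mm across; the face stands 12 mm above the timer's top (42 mm above the counter) while the key is up, 4 mm when fully in, and this point moves with it
- yellow_key (a joint): how far the yellow key (timer start) is pushed in, in m: 0 = up, 0.008 = fully in; it counts as down beyond 0.004. It has no spring: a steady 2.5 N moves it and it stays where it is left. It moves straight down
- ramekin: small blue bowl, 86 mm across, 45 mm high, loose; origin at the centre of its underside
- jar: small amber glass jar with a steel cap, 58 mm across, 70 mm high, loose; origin at the centre of its underside
- jug: clear blender jug with a black handle, 190 mm high, 124 mm across the mouth, standing loose at the far left; origin at the centre of its underside
- spray: clear spray bottle with a red band and a white trigger head, 221 mm high, loose, at the right; origin at the centre of its underside
- scrubber: yellow and green scrubbing block, 110 x 70 x 34 mm, loose; origin at the centre of its underside
- spoon: steel spoon with a wooden handle lying on the counter, loose; origin on its underside
- mug: white mug, 80 mm across, 90 mm high, loose; origin at the centre of its underside
Not all that is in view belongs to the job. Leave any pink or purple look-alike of the timer alone.

How it is judged:
On the way, in this order (a step that is already met when the one before it is completed fails the run):
1. the blue power key is down (value of joint blue_key above 0.004 m), for 0.1 s.
2. the timer's yellow key is down (value of joint yellow_key above 0.004 m), for 0.1 s.
3. the green run key is down (value of joint green_key above 0.004 m), for 0.1 s.
At the end, for the whole second after the job is handed in: the blue, yellow and green keys are each more than 4 mm in, the red key less than 3 mm; the timer lies flat and still on the counter within 25 mm of where it began; the bystanders stand within 30 mm of where they began (value of joint each of blue_key, yellow_key, green_key above 0.004 m and value of joint red_key below 0.003 m and height (world z) of timer below 0.003 m and angle between timer's own z axis and vertical below 0.1 rad and distance of timer from where it was at the start of the episode below 0.025 m and linear speed of timer below 0.02 m/s and distance of each of ramekin, jar, jug, spray, scrubber, spoon, mug from where it was at the start of the episode below 0.03 m); the robot touches nothing.
It fails at once if a key goes down out of order: yellow before blue, or green before blue or yellow ((value of joint yellow_key above 0.003 m and value of joint blue_key below 0.003 m) or (value of joint green_key above 0.003 m and value of joint any of blue_key, yellow_key below 0.003 m)).
It fails at once if the red key is pushed in by 3 mm (value of joint red_key above 0.003 m).
It fails at once if the fingers press the blender, a key or the timer with more than 20 N (contact force between the fingers and blender above 20 N or contact force between the fingers and blue_unit above 20 N or contact force between the fingers and green_unit above 20 N or contact force between the fingers and red_unit above 20 N or contact force between the fingers and timer above 20 N).
It fails at once if the timer is lifted by 8 mm, tipped or pushed 25 mm along (height (world z) of timer above 0.008 m or angle between timer's own z axis and vertical above 0.3 rad or distance of timer from where it was at the start of the episode above 0.025 m).
It fails at once if a bystander is moved by 30 mm (distance of any of ramekin, jar, jug, spray, scrubber, spoon, mug from where it was at the start of the episode above 0.03 m).
It also fails if it takes over 53 s, if anything falls off the work surface, if the arm or the gripper's body presses on something with over 40 N, if the wrist force passes 120 N, or if a joint passes its speed limit or range.

## Working session

There is one attempt and no reset: what is moved stays moved. The work goes in short steps, Python scripts to look and compute and a tool call to move; the robot and the scene stay as the last step left them, time stands still between calls to the robot, and variables do not carry over. Pictures are saved under pics/ and viewed, at most 10 in all, crops included, and the job is handed in when it is done.

Besides the shell and the picture viewer there is one more tool, called after "Call:" as name(argument=value, ...) on one line, values as JSON. step_arm: Moves the arm, as the interface text tells. Its arguments: {"type":"object","properties":{"commands":{"type":"array","items":{"type":"object","properties":{"fingers":{"type":"number"},"dx":{"type":"number"},"dy":{"type":"number"},"dz":{"type":"number"},"roll":{"type":"number"}}}},"squeeze":{"type":"number"}},"required":["commands"]}

```bash
mkdir -p pics
cat > h.py <<'E'
import numpy as np, cv2
from workcell import *
def cloud(name):
    c=calibration(name); im,d=read_camera(name)
    K=np.array(c["intrinsics"]); T=np.linalg.inv(np.array(c["world_to_cam"]))
    v,u=np.indices(d.shape)
    P=np.stack([(u-K[0,2])/K[0,0]*d,-(v-K[1,2])/K[1,1]*d,-d,np.ones_like(d)],-1)@T.T
    return im,d,P[...,:3]
E
python3 - <<'E'
from h import *
s=read_state();print(s['time'],s['tool_pos'],s['tcp_rot'],s['wrist_force'],s['width'])
from scipy.spatial.transform import Rotation as R
print(R.from_rotvec(s['tcp_rot']).as_matrix().round(3))
for n in('top','side'):
    im,d,P=cloud(n);cv2.imwrite(f'pics/{n}0.png',im);np.savez(f'{n}0.npz',im=im,P=P)
    print(calibration(n).keys())
    hsv=cv2.cvtColor(im,cv2.COLOR_BGR2HSV);H,S,V=cv2.split(hsv)
    for c,(a,b) in dict(blue=(95,130),yellow=(20,35),green=(40,85),red=(0,8),purple=(135,175)).items():
        m=((H>=a)&(H<=b)&(S>110)&(V>60)).astype(np.uint8)
        k,l,st,ce=cv2.connectedComponentsWithStats(m)
        for i in range(1,k):
            if st[i,4]>25:
                q=P[(l==i)&(d>0)]
                print(n,c,ce[i].round(),st[i,4],np.median(q,0).round(4) if len(q) else '',((q.min(0)+q.max(0))/2).round(3) if len(q) else '',np.ptp(q,0).round(3) if len(q) else '')
E
```

```text
0.0 [ 0.26431826 -0.62020542  0.19438195] [-3.07592695e+00 -6.28049234e-01  5.19012100e-04] [ 0.05755361  0.61961678 -0.12016427] 1.0009576633524733
[[ 0.92   0.392 -0.001]
 [ 0.392 -0.92   0.002]
 [ 0.    -0.002 -1.   ]]
dict_keys(['intrinsics', 'world_to_cam'])
top blue [197. 223.] 111 [0.5033 0.1888 0.1609] [0.505 0.189 0.158] [0.033 0.03  0.023]
top blue [326. 247.] 341 [ 0.45   -0.1753  0.0121] [ 0.448 -0.175  0.023] [0.064 0.065 0.049]
top yellow [384. 206.] 105 [ 0.5686 -0.3499  0.04  ] [ 0.57  -0.351  0.041] [0.035 0.035 0.024]
top yellow [458. 267.] 100 [ 0.383  -0.5593  0.0408] [ 0.382 -0.56   0.04 ] [0.033 0.035 0.023]
top yellow [372. 269.] 93 [ 0.3792 -0.3072  0.0409] [ 0.379 -0.308  0.04 ] [0.033 0.031 0.023]
top yellow [339. 303.] 101 [ 0.2828 -0.208   0.041 ] [ 0.282 -0.209  0.038] [0.032 0.033 0.023]
top green [307. 142.] 727 [ 0.7729 -0.1262  0.0331] [ 0.774 -0.127  0.034] [0.113 0.076 0.025]
top green [239. 232.] 106 [0.4765 0.0728 0.1612] [0.478 0.072 0.159] [0.032 0.03  0.021]
top red [ 51. 121.] 225 [0.8407 0.6597 0.1088] [0.834 0.656 0.068] [0.104 0.104 0.151]

[... 746 characters left out ...]
 [ 0.283 -0.211  0.037] [0.03  0.032 0.02 ]
side yellow [331. 304.] 108 [ 0.5699 -0.3528  0.0419] [ 0.571 -0.352  0.037] [0.03  0.032 0.02 ]
side yellow [305. 403.] 161 [ 0.3833 -0.5608  0.0417] [ 0.385 -0.559  0.038] [0.032 0.032 0.02 ]
side green [243. 185.] 44 [0.4766 0.0674 0.163 ] [0.477 0.068 0.162] [0.025 0.024 0.009]
side green [352. 226.] 516 [ 0.7738 -0.1318  0.0348] [ 0.774 -0.13   0.034] [0.107 0.076 0.016]
side red [240. 172.] 65 [0.4903 0.1248 0.1619] [0.491 0.128 0.158] [0.029 0.029 0.016]
side red [355. 389.] 228 [ 0.5026 -0.5888  0.0608] [ 0.516 -0.577  0.059] [0.043 0.054 0.065]
side purple [311. 410.] 196 [ 0.3938 -0.5812  0.0303] [ 0.387 -0.571  0.029] [0.06  0.05  0.012]
```

View pics/top0.png

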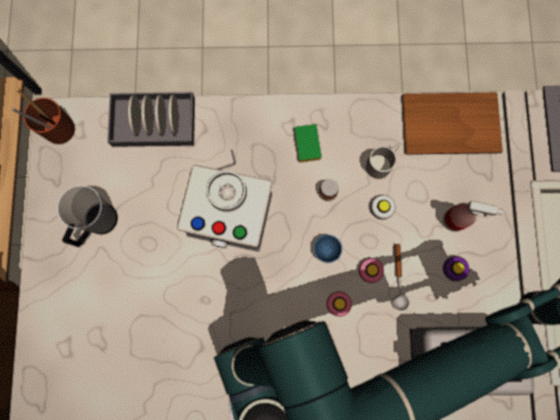

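View pics/side0.png

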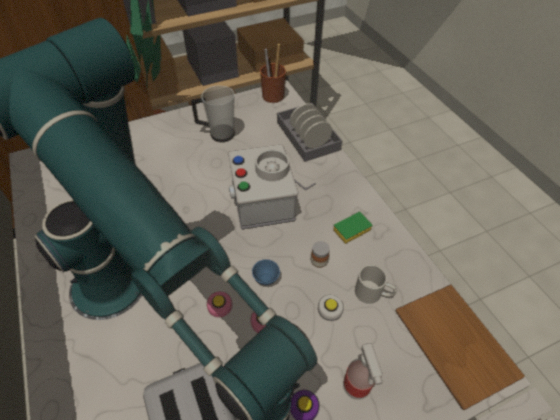

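Top and side agree: the white timer's key is at about (0.570, -0.351, 0.042), blue at (0.504, 0.187), red at (0.490, 0.129) and green at (0.477, 0.070), all at about 0.162 m high. Blue to green measures 120 mm, as expected. I'm shutting the fingers, lifting and going over blue.

Call:
step_arm(commands=[{"fingers": 1,"dz": -0.06},{"fingers": 1,"dz": -0.06},{"fingers": 1,"dx": 0.537,"dy": -0.65,"dz": -0.06},{"fingers": 1,"dx": 0.537,"dy": -0.65,"dz": -0.06},{"fingers": 1,"dx": 0.537,"dy": -0.65,"dz": -0.06},{"fingers": 1,"dx": 0.537,"dy": -0.65,"dz": -0.06},{"fingers": 1,"dx": 0.537,"dy": -0.65,"dz": -0.06},{"fingers": 1,"dx": 0.537,"dy": -0.65,"dz": -0.06}], squeeze=20)

```text
invalid input
```

Call:
step_arm(commands=[{"fingers": 1,"dx": 0,"dy": 0,"dz": -0.06,"roll": 0},{"fingers": 1,"dx": 0,"dy": 0,"dz": -0.06,"roll": 0}])

```text
time: 0.35
tool_pos: [0.2657, -0.6239, 0.2618]
tcp_rot: [3.069, 0.626, 0.003]
wrist_force: [0.3, -0.6, 0.4]
width: 0.607
grip_force: 0.0
```

Call:
step_arm(commands=[{"fingers": 1,"dx": 0.04,"dy": -0.049,"dz": 0,"roll": 0},{"fingers": 1,"dx": 0.079,"dy": -0.096,"dz": 0,"roll": 0},{"fingers": 1,"dx": 0.118,"dy": -0.143,"dz": 0,"roll": 0},{"fingers": 1,"dx": 0.157,"dy": -0.19,"dz": 0,"roll": 0},{"fingers": 1,"dx": 0.196,"dy": -0.237,"dz": 0,"roll": 0},{"fingers": 1,"dx": 0.235,"dy": -0.284,"dz": 0,"roll": 0},{"fingers": 1,"dx": 0.268,"dy": -0.325,"dz": 0,"roll": 0},{"fingers": 1,"dx": 0.268,"dy": -0.325,"dz": 0,"roll": 0}])

```text
time: 1.35
tool_pos: [0.3841, -0.2138, 0.2552]
tcp_rot: [-3.075, -0.637, -0.0]
wrist_force: [0.1, -0.7, -0.7]
width: 0.001
grip_force: 0.0
```

Call:
step_arm(commands=[{"fingers": 1,"dx": 0.039,"dy": -0.047,"dz": 0,"roll": 0},{"fingers": 1,"dx": 0.078,"dy": -0.094,"dz": 0,"roll": 0},{"fingers": 1,"dx": 0.117,"dy": -0.141,"dz": 0,"roll": 0},{"fingers": 1,"dx": 0.156,"dy": -0.188,"dz": 0,"roll": 0},{"fingers": 1,"dx": 0.195,"dy": -0.235,"dz": 0,"roll": 0},{"fingers": 1,"dx": 0.234,"dy": -0.282,"dz": 0,"roll": 0},{"fingers": 1,"dx": 0.269,"dy": -0.325,"dz": 0,"roll": 0},{"fingers": 1,"dx": 0.269,"dy": -0.325,"dz": 0,"roll": 0}])

```text
time: 2.35
tool_pos: [0.5047, 0.1896, 0.2545]
tcp_rot: [-3.077, -0.634, 0.002]
wrist_force: [0.0, 0.1, 0.4]
width: -0.0
grip_force: 0.0
```

Run:
```python
from h import *
for k in range(3):
    im,d,P=cloud('wrist')
    s=read_state();print(s['time'],s['tool_pos'].round(4) if hasattr(s['tool_pos'],'round') else s['tool_pos'],s['tcp_rot'],s['wrist_force'],s['width'])
cv2.imwrite('pics/w1.png',im)
H,S,V=cv2.split(cv2.cvtColor(im,cv2.COLOR_BGR2HSV))
for c,(a,b) in dict(blue=(95,130),green=(40,85),red=(0,8)).items():
    m=((H>=a)&(H<=b)&(S>110)&(V>60)).astype(np.uint8)
    k,l,st,ce=cv2.connectedComponentsWithStats(m)
    for i in range(1,k):
        if st[i,4]>80:
            q=P[(l==i)&(d>0)];print(c,ce[i].round(),st[i],np.median(q,0).round(4),((q.min(0)+q.max(0))/2).round(4),np.ptp(q,0).round(3))
```

```text
2.4 [0.5042 0.1878 0.2545] [ 3.07647615e+00  6.31585503e-01 -2.91553031e-03] [-0.09985989 -0.57467252 -0.02244058] 0.005620616705101262
2.45 [0.504  0.1867 0.2547] [ 3.07677301e+00  6.29106284e-01 -2.72488930e-03] [-0.50764353 -0.06038826 -0.29970015] -0.0002746704352116134
2.5 [0.5038 0.1862 0.255 ] [ 3.07734196e+00  6.27209070e-01 -2.11726977e-03] [-0.18409208 -0.49373076 -0.20390481] -0.00246582871165245
blue [280. 187.] [ 261  168   39   38 1160] [0.5084 0.1904 0.162 ] [0.5076 0.1893 0.1584] [0.03  0.033 0.012]
blue [536. 302.] [520 285  31  31 246] [ 0.4586 -0.2076  0.0285] [ 0.4571 -0.1947  0.0303] [0.055 0.039 0.031]
green [391. 264.] [373 248  36  32 861] [0.482  0.0747 0.1621] [0.4809 0.074  0.1579] [0.03  0.029 0.012]
red [337. 226.] [ 318  208   39   37 1115] [0.4952 0.1328 0.162 ] [0.4935 0.1301 0.1579] [0.032 0.035 0.012]
```

View pics/w1.png

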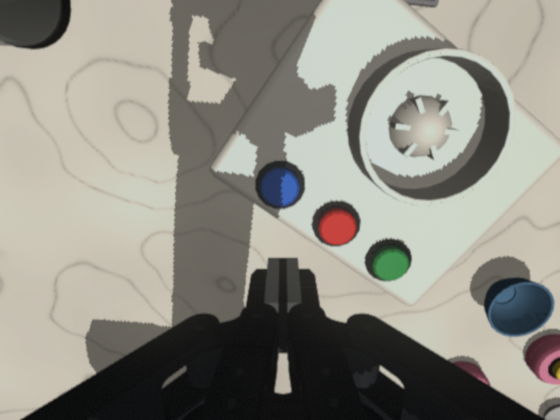

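The wrist view shows the blue key at pixel (280,187), unobstructed and just ahead of the fingertips, at (0.507, 0.190, 0.162). I'm descending to just above it, then in small steps.

Call:
step_arm(commands=[{"fingers": 1,"dx": 0.003,"dy": 0,"dz": 0.03,"roll": 0},{"fingers": 1,"dx": 0.003,"dy": 0,"dz": 0.06,"roll": 0},{"fingers": 1,"dx": 0.003,"dy": 0,"dz": 0.08,"roll": 0},{"fingers": 1,"dx": 0.003,"dy": 0,"dz": 0.088,"roll": 0},{"fingers": 1,"dx": 0.003,"dy": 0,"dz": 0.088,"roll": 0},{"fingers": 1,"dx": 0.003,"dy": 0,"dz": 0.088,"roll": 0}])

```text
time: 3.25
tool_pos: [0.5075, 0.1888, 0.169]
tcp_rot: [-3.078, -0.628, -0.003]
wrist_force: [-0.9, -0.3, 0.3]
width: 0.001
grip_force: 0.0
```

Call:
step_arm(commands=[{"fingers": 1,"dx": 0,"dy": 0,"dz": 0.002,"roll": 0},{"fingers": 1,"dx": 0,"dy": 0,"dz": 0.004,"roll": 0},{"fingers": 1,"dx": 0,"dy": 0,"dz": 0.006,"roll": 0},{"fingers": 1,"dx": 0,"dy": 0,"dz": 0.007,"roll": 0},{"fingers": 1,"dx": 0,"dy": 0,"dz": 0.008,"roll": 0},{"fingers": 1,"dx": 0,"dy": 0,"dz": 0.008,"roll": 0}])

```text
time: 4.0
tool_pos: [0.5065, 0.1887, 0.1596]
tcp_rot: [3.078, 0.628, -0.0]
wrist_force: [-0.0, 0.6, -0.2]
width: -0.001
grip_force: 0.0
```

Call:
step_arm(commands=[{"fingers": 1,"dx": 0,"dy": 0,"dz": 0.001,"roll": 0},{"fingers": 1,"dx": 0,"dy": 0,"dz": 0.002,"roll": 0},{"fingers": 1,"dx": 0,"dy": 0,"dz": 0.003,"roll": 0}])

```text
time: 4.38
tool_pos: [0.5066, 0.1887, 0.1566]
tcp_rot: [3.078, 0.628, 0.0]
wrist_force: [0.1, 0.1, -0.2]
width: -0.003
grip_force: 0.0
```

Run:
```python
from h import *
im,d,P=cloud('side')
cv2.imwrite('pics/s2.png',cv2.resize(im[110:230,180:320],None,fx=4,fy=4,interpolation=cv2.INTER_CUBIC))
im,d,P=cloud('wrist')
cv2.imwrite('pics/w2.png',im)
s=read_state();print(s['tool_pos'],s['wrist_force'])
```

```text
[0.50645463 0.18863002 0.15650548] [ 0.28751164 -0.51575977  0.18562183]
```

View pics/s2.png

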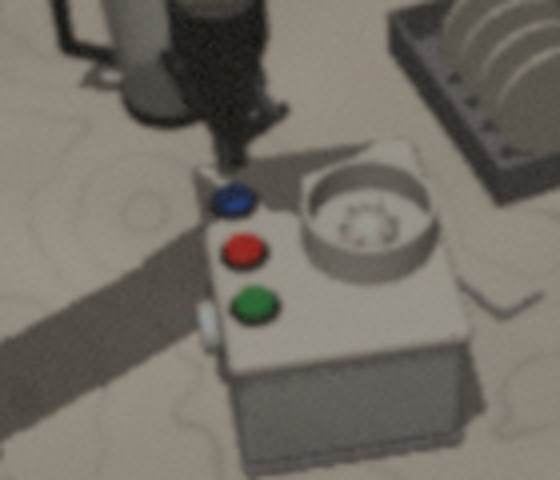

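View pics/w2.png

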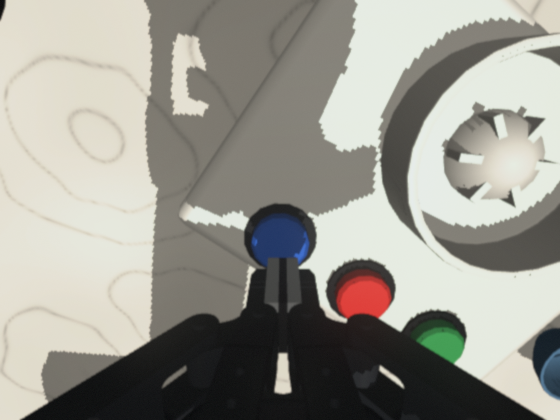

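Run:
```python
from h import *
def proj(n,p):
    c=calibration(n);q=np.array(c["world_to_cam"])@np.append(p,1);k=np.array(c["intrinsics"])@np.array([q[0],-q[1],-q[2]]);return k[:2]/k[2],-q[2]
t=np.array(read_state()['tool_pos'])
for n in('side','wrist','top'):
    print(n,'tcp',proj(n,t),'key',proj(n,[.506,.188,.162]))
    im,d,P=cloud(n)
    if n=='wrist': 
        for r in range(252,350,8): print(r,[(d[r,c].round(3),P[r,c].round(3).tolist()) for c in (272,290)])
        k=d[225:250,265:295];print('key d',P[225:250:8,265:295:14].reshape(-1,3).round(4))
    if n=='side':
        u,v=proj(n,t)[0].astype(int)
        for r in range(140,165,2): print(r,[(im[r,c].tolist(),P[r,c].round(3).tolist()) for c in (236,238,240)])
```

```text
side tcp (array([238.26929115, 159.53480622]), np.float64(1.4303884504765425)) key (array([238.09442718, 158.48687367]), np.float64(1.425664418098475))
140 [([31, 30, 34], [0.498, 0.166, 0.262]), ([29, 30, 34], [0.507, 0.172, 0.254]), ([34, 35, 37], [0.515, 0.179, 0.246])]
142 [([33, 32, 35], [0.5, 0.175, 0.247]), ([34, 32, 40], [0.506, 0.173, 0.246]), ([31, 37, 37], [0.511, 0.166, 0.25])]
144 [([33, 33, 33], [0.499, 0.174, 0.24]), ([32, 28, 36], [0.506, 0.174, 0.237]), ([31, 37, 38], [0.508, 0.16, 0.247])]
146 [([38, 43, 48], [0.5, 0.177, 0.228]), ([27, 35, 36], [0.505, 0.175, 0.228]), ([38, 42, 42], [0.507, 0.159, 0.24])]
148 [([43, 47, 50], [0.5, 0.179, 0.218]), ([28, 33, 35], [0.505, 0.175, 0.22]), ([40, 44, 47], [0.512, 0.177, 0.215])]
150 [([47, 55, 53], [0.498, 0.177, 0.212]), ([31, 37, 39], [0.505, 0.176, 0.21]), ([35, 37, 40], [0.512, 0.179, 0.205])]
152 [([56, 59, 60], [0.497, 0.175, 0.206]), ([48, 52, 55], [0.504, 0.177, 0.201]), ([64, 72, 74], [0.526, 0.224, 0.153])]
154 [([86, 91, 95], [0.511, 0.224, 0.15]), ([75, 76, 80], [0.517, 0.218, 0.152]), ([71, 77, 81], [0.524, 0
[... 1713 characters left out ...]
08), [0.517, 0.196, 0.246]), (np.float32(0.112), [0.517, 0.19, 0.242])]
340 [(np.float32(0.104), [0.517, 0.196, 0.25]), (np.float32(0.115), [0.512, 0.188, 0.24])]
348 [(np.float32(0.104), [0.515, 0.195, 0.25]), (np.float32(0.118), [0.509, 0.186, 0.239])]
key d [[0.5151 0.202  0.1613]
 [0.5184 0.1952 0.1623]
 [0.5212 0.1883 0.162 ]
 [0.511  0.2003 0.162 ]
 [0.514  0.1934 0.1621]
 [0.5173 0.1866 0.1628]
 [0.507  0.1986 0.1628]
 [0.51   0.1917 0.1627]
 [0.5124 0.1845 0.1616]
 [0.5021 0.1967 0.1617]
 [0.5049 0.1895 0.1612]
 [0.5083 0.1827 0.1623]]
top tcp (array([197.51181321, 221.95826067]), np.float64(1.4817837378385044)) key (array([197.42669968, 221.78358177]), np.float64(1.476292617683991))
```

The wrist and side depth maps put the real fingertip end at about z = 0.197, centred over the blue key at (0.507, 0.189). The reported TCP is about 40 mm too low, and the key is still up at 0.162. I'll correct for that: 28 mm down, then small steps watching the force.

Call:
step_arm(commands=[{"fingers": 1,"dx": 0,"dy": 0,"dz": 0.014,"roll": 0},{"fingers": 1,"dx": 0,"dy": 0,"dz": 0.023,"roll": 0},{"fingers": 1,"dx": 0,"dy": 0,"dz": 0.027,"roll": 0},{"fingers": 1,"dx": 0,"dy": 0,"dz": 0.027,"roll": 0},{"fingers": 1,"dx": 0,"dy": 0,"dz": 0.027,"roll": 0}])

```text
time: 5.25
tool_pos: [0.5068, 0.1888, 0.1299]
tcp_rot: [-3.078, -0.628, -0.001]
wrist_force: [0.2, 0.1, -0.4]
width: 0.005
grip_force: 0.0
```

Run:
```python
from h import *
im,d,P=cloud('wrist');s=read_state();print(s['tool_pos'],s['wrist_force'])
for r in range(236,280,3): print(r,[(im[r,c].tolist(),P[r,c].round(3).tolist()) for c in (274,290)])
```

```text
[0.50693129 0.18878325 0.13008275] [0.11395429 0.6552761  1.39027871]
236 [([73, 44, 31], [0.52, 0.198, 0.155]), ([68, 42, 32], [0.523, 0.191, 0.154])]
239 [([80, 46, 31], [0.521, 0.198, 0.16]), ([73, 44, 32], [0.523, 0.191, 0.158])]
242 [([102, 56, 35], [0.52, 0.198, 0.161]), ([96, 54, 34], [0.522, 0.191, 0.16])]
245 [([103, 56, 34], [0.519, 0.198, 0.161]), ([102, 57, 35], [0.522, 0.191, 0.162])]
248 [([106, 57, 35], [0.517, 0.197, 0.162]), ([105, 58, 37], [0.52, 0.19, 0.162])]
251 [([106, 57, 35], [0.516, 0.196, 0.162]), ([107, 59, 37], [0.519, 0.19, 0.163])]
254 [([105, 56, 33], [0.515, 0.196, 0.162]), ([105, 58, 36], [0.517, 0.189, 0.162])]
257 [([90, 61, 51], [0.513, 0.195, 0.163]), ([91, 63, 52], [0.516, 0.188, 0.162])]
260 [([70, 72, 71], [0.517, 0.197, 0.172]), ([73, 75, 74], [0.519, 0.19, 0.171])]
263 [([70, 71, 71], [0.516, 0.196, 0.174]), ([72, 74, 73], [0.519, 0.19, 0.174])]
266 [([71, 72, 72], [0.517, 0.196, 0.177]), ([73, 74, 73], [0.52, 0.19, 0.177])]
269 [([71, 73, 72], [0.517, 0.196, 0.18]), ([72, 74, 72], [0.52, 0.19, 0.18])]
272 [([70, 72, 71], [0.517, 0.196, 0.182]), ([72, 73, 72], [0.519, 0.19, 0.182])]
275 [([69, 71, 71], [0.517, 0.196, 0.184]), ([71, 73, 72], [0.519, 0.19, 0.184])]
278 [([71, 73, 72], [0.517, 0.196, 0.187]), ([72, 74, 73], [0.519, 0.19, 0.186])]
```

Call:
step_arm(commands=[{"fingers": 1,"dx": 0,"dy": 0,"dz": 0.003,"roll": 0},{"fingers": 1,"dx": 0,"dy": 0,"dz": 0.006,"roll": 0},{"fingers": 1,"dx": 0,"dy": 0,"dz": 0.007,"roll": 0},{"fingers": 1,"dx": 0,"dy": 0,"dz": 0.008,"roll": 0},{"fingers": 1,"dx": 0,"dy": 0,"dz": 0.009,"roll": 0},{"fingers": 1,"dx": 0,"dy": 0,"dz": 0.01,"roll": 0}])

```text
time: 6.05
tool_pos: [0.5071, 0.1888, 0.1199]
tcp_rot: [-3.078, -0.628, -0.002]
wrist_force: [1.4, 1.0, 2.0]
width: -0.001
grip_force: 1.2
```

Call:
step_arm(commands=[{"fingers": 1,"dx": 0,"dy": 0,"dz": 0.001,"roll": 0},{"fingers": 1,"dx": 0,"dy": 0,"dz": 0.002,"roll": 0}])

```text
time: 6.3
tool_pos: [0.507, 0.1888, 0.1184]
tcp_rot: [-3.078, -0.628, -0.001]
wrist_force: [0.1, -0.2, 9.5]
width: -0.002
grip_force: 4.7
```

Call:
step_arm(commands=[{"fingers": 1,"dx": 0,"dy": 0,"dz": 0.001,"roll": 0},{"fingers": 1,"dx": 0,"dy": 0,"dz": 0.002,"roll": 0}])

```text
time: 6.55
tool_pos: [0.5071, 0.1888, 0.1183]
tcp_rot: [-3.078, -0.629, -0.002]
wrist_force: [-4.7, -1.3, 19.1]
width: 0.001
grip_force: 9.5
```

Run:
```python
from h import *
im,d,P=cloud('wrist');s=read_state();print(s['tool_pos'],s['wrist_force'])
for r in range(236,270,2): print(r,[(im[r,c].tolist(),P[r,c].round(3).tolist()) for c in (274,290)])
```

```text
[0.50711302 0.18884483 0.1183239 ] [-3.8512046  -1.2945779  15.42263545]
236 [([31, 32, 32], [0.524, 0.2, 0.152]), ([29, 30, 31], [0.527, 0.193, 0.153])]
238 [([30, 32, 32], [0.524, 0.2, 0.153]), ([30, 32, 30], [0.526, 0.193, 0.153])]
240 [([29, 29, 30], [0.523, 0.199, 0.153]), ([31, 31, 31], [0.526, 0.193, 0.154])]
242 [([30, 29, 29], [0.521, 0.199, 0.152]), ([31, 31, 31], [0.525, 0.192, 0.153])]
244 [([37, 30, 29], [0.521, 0.198, 0.152]), ([31, 31, 30], [0.523, 0.191, 0.152])]
246 [([88, 51, 34], [0.52, 0.198, 0.153]), ([50, 37, 32], [0.522, 0.191, 0.152])]
248 [([103, 55, 34], [0.519, 0.198, 0.153]), ([96, 54, 35], [0.522, 0.191, 0.153])]
250 [([105, 58, 35], [0.519, 0.197, 0.154]), ([103, 56, 35], [0.521, 0.19, 0.153])]
252 [([106, 58, 35], [0.518, 0.197, 0.154]), ([105, 58, 36], [0.52, 0.19, 0.154])]
254 [([106, 58, 35], [0.517, 0.197, 0.154]), ([107, 59, 36], [0.519, 0.19, 0.154])]
256 [([103, 57, 39], [0.516, 0.196, 0.154]), ([103, 59, 40], [0.519, 0.19, 0.154])]
258 [([76, 69, 67], [0.517, 0.196, 0.158]), ([76, 70, 67], [0.519, 0.19, 0.157])]
260 [([71, 73, 73], [0.516, 0.196, 0.159]), ([72, 74, 73], [0.52, 0.19, 0.161])]
262 [([71, 73, 72], [0.517, 0.197, 0.162]), ([72, 74, 72], [0.519, 0.19, 0.161])]
264 [([71, 74, 73], [0.518, 0.197, 0.165]), ([72, 74, 73], [0.519, 0.19, 0.163])]
266 [([71, 73, 72], [0.517, 0.196, 0.165]), ([72, 74, 73], [0.52, 0.19, 0.166])]
268 [([71, 72, 72], [0.517, 0.196, 0.167]), ([70, 72, 72], [0.52, 0.19, 0.167])]
```

Blue is fully down: its face reads 0.154. The force reached 19 N at the end, too near the limit, so I'll press the others less deep. At the stop the real tip is 36 mm above the reported TCP. I'm lifting and moving towards the timer.

Call:
step_arm(commands=[{"fingers": 1,"dx": 0,"dy": 0,"dz": -0.05,"roll": 0},{"fingers": 1,"dx": 0,"dy": 0,"dz": -0.09,"roll": 0},{"fingers": 1,"dx": -0.015,"dy": 0.052,"dz": -0.1,"roll": 0},{"fingers": 1,"dx": -0.03,"dy": 0.104,"dz": -0.1,"roll": 0},{"fingers": 1,"dx": -0.045,"dy": 0.156,"dz": -0.1,"roll": 0},{"fingers": 1,"dx": -0.06,"dy": 0.208,"dz": -0.1,"roll": 0},{"fingers": 1,"dx": -0.075,"dy": 0.26,"dz": -0.1,"roll": 0},{"fingers": 1,"dx": -0.075,"dy": 0.26,"dz": -0.1,"roll": 0}])

```text
time: 7.6
tool_pos: [0.5385, -0.0832, 0.2145]
tcp_rot: [-3.08, -0.621, 0.004]
wrist_force: [-0.7, 0.6, -0.1]
width: 0.002
grip_force: 0.0
```

Call:
step_arm(commands=[{"fingers": 1,"dx": -0.015,"dy": 0.052,"dz": 0,"roll": 0},{"fingers": 1,"dx": -0.03,"dy": 0.104,"dz": 0,"roll": 0},{"fingers": 1,"dx": -0.045,"dy": 0.156,"dz": 0,"roll": 0},{"fingers": 1,"dx": -0.06,"dy": 0.208,"dz": 0.03,"roll": 0},{"fingers": 1,"dx": -0.078,"dy": 0.262,"dz": 0.06,"roll": 0},{"fingers": 1,"dx": -0.078,"dy": 0.262,"dz": 0.09,"roll": 0},{"fingers": 1,"dx": -0.078,"dy": 0.262,"dz": 0.1,"roll": 0},{"fingers": 1,"dx": -0.078,"dy": 0.262,"dz": 0.1,"roll": 0}])

```text
time: 8.6
tool_pos: [0.5699, -0.3497, 0.1145]
tcp_rot: [-3.075, -0.63, 0.003]
wrist_force: [0.6, -0.4, 1.3]
width: 0.001
grip_force: 0.0
```

Run:
```python
from h import *
for k in range(3): im,d,P=cloud('wrist')
s=read_state();print(s['time'],s['tool_pos'],s['tcp_rot'],s['wrist_force'])
cv2.imwrite('pics/w3.png',im)
H,S,V=cv2.split(cv2.cvtColor(im,cv2.COLOR_BGR2HSV))
m=((H>=20)&(H<=35)&(S>110)&(V>60)).astype(np.uint8)
k,l,st,ce=cv2.connectedComponentsWithStats(m)
for i in range(1,k):
    if st[i,4]>80:
        q=P[(l==i)&(d>0)];print(ce[i].round(),st[i],np.median(q,0).round(4),((q.min(0)+q.max(0))/2).round(4),np.ptp(q,0).round(3))
for r in range(250,275,3): print(r,[P[r,c].round(3).tolist() for c in (274,290)])
```

```text
8.75 [ 0.57168697 -0.35108863  0.11767885] [3.07584076 0.63004395 0.00310631] [ 0.08814868  0.72499786 -0.26339122]
[283. 196.] [ 262  175   42   42 1396] [ 0.5748 -0.3501  0.0419] [ 0.5717 -0.3518  0.0371] [0.035 0.033 0.014]
[ 29. 400.] [ 12 386  37  32 777] [ 0.294  -0.2083  0.0418] [ 0.4161 -0.2417  0.1337] [0.29  0.104 0.204]
250 [[0.511, -0.369, 0.001], [0.517, -0.383, -0.0]]
253 [[0.508, -0.37, -0.0], [0.514, -0.384, -0.0]]
256 [[0.505, -0.371, 0.001], [0.511, -0.385, 0.0]]
259 [[0.581, -0.343, 0.158], [0.584, -0.35, 0.157]]
262 [[0.581, -0.343, 0.161], [0.584, -0.349, 0.161]]
265 [[0.581, -0.343, 0.163], [0.584, -0.349, 0.164]]
268 [[0.581, -0.343, 0.166], [0.584, -0.349, 0.166]]
271 [[0.581, -0.343, 0.169], [0.583, -0.349, 0.168]]
274 [[0.581, -0.343, 0.171], [0.584, -0.349, 0.171]]
```

View pics/w3.png

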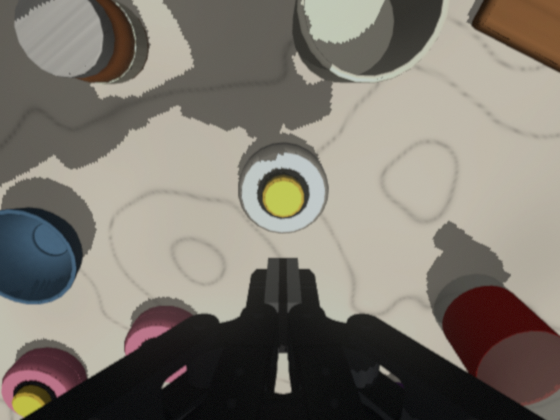

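The white timer's yellow key is at pixel (283,196), or (0.573, -0.351, 0.042), and it's directly under the tip with clear surroundings. I'm descending to about 7 mm above it.

Call:
step_arm(commands=[{"fingers": 1,"dx": 0.001,"dy": 0,"dz": 0.04,"roll": 0},{"fingers": 1,"dx": 0.001,"dy": 0,"dz": 0.075,"roll": 0},{"fingers": 1,"dx": 0.001,"dy": 0,"dz": 0.093,"roll": 0},{"fingers": 1,"dx": 0.001,"dy": 0,"dz": 0.102,"roll": 0},{"fingers": 1,"dx": 0.001,"dy": 0,"dz": 0.102,"roll": 0},{"fingers": 1,"dx": 0.001,"dy": 0,"dz": 0.102,"roll": 0}])

```text
time: 9.5
tool_pos: [0.5726, -0.3519, 0.0154]
tcp_rot: [3.076, 0.628, 0.003]
wrist_force: [-0.6, -0.6, -0.2]
width: 0.001
grip_force: 0.0
```

Call:
step_arm(commands=[{"fingers": 1,"dx": 0,"dy": 0,"dz": 0.003,"roll": 0},{"fingers": 1,"dx": 0,"dy": 0,"dz": 0.006,"roll": 0},{"fingers": 1,"dx": 0,"dy": 0,"dz": 0.007,"roll": 0},{"fingers": 1,"dx": 0,"dy": 0,"dz": 0.008,"roll": 0},{"fingers": 1,"dx": 0,"dy": 0,"dz": 0.009,"roll": 0},{"fingers": 1,"dx": 0,"dy": 0,"dz": 0.01,"roll": 0},{"fingers": 1,"dx": 0,"dy": 0,"dz": 0.011,"roll": 0},{"fingers": 1,"dx": 0,"dy": 0,"dz": 0.011,"roll": 0}])

```text
time: 10.5
tool_pos: [0.5714, -0.3512, 0.0025]
tcp_rot: [3.078, 0.628, 0.0]
wrist_force: [0.2, -0.1, -0.4]
width: -0.0
grip_force: 0.2
```

```bash
cat > k.py <<'E'
from h import *
import sys
im,d,P=cloud('wrist');s=read_state();print(s['time'],s['tool_pos'],s['wrist_force'])
H,S,V=cv2.split(cv2.cvtColor(im,cv2.COLOR_BGR2HSV))
a,b=map(int,sys.argv[1:3])
m=((H>=a)&(H<=b)&(S>110)&(V>60)).astype(np.uint8)
k,l,st,ce=cv2.connectedComponentsWithStats(m)
for i in range(1,k):
    if st[i,4]>60:
        q=P[(l==i)&(d>0)];print(ce[i].round(),st[i],np.median(q,0).round(4))
E
python3 k.py 20 35
```

```text
10.55 [ 0.57156549 -0.35120763  0.00247371] [-0.55970015  0.41745499 -0.46907273]
[283. 254.] [ 249  236   68   42 1510] [ 0.5833 -0.3458  0.0375]
```

Yellow is about 4.5 mm in. I'll go 1.5 mm further for margin.

Call:
step_arm(commands=[{"fingers": 1,"dx": 0,"dy": 0,"dz": 0.001,"roll": 0},{"fingers": 1,"dx": 0,"dy": 0,"dz": 0.0017,"roll": 0},{"fingers": 1,"dx": 0,"dy": 0,"dz": 0.0017,"roll": 0}])

```text
time: 10.92
tool_pos: [0.5716, -0.3512, 0.0011]
tcp_rot: [3.078, 0.628, 0.001]
wrist_force: [-0.6, 0.5, 1.6]
width: -0.003
grip_force: 0.9
```

```bash
python3 k.py 20 35
```

```text
10.975 [ 0.5715932  -0.35123583  0.00106241] [0.57362543 0.40360933 1.67094089]
[282. 254.] [ 249  237   68   41 1438] [ 0.5832 -0.3457  0.0362]
```

Yellow is now about 6 mm in. I'm lifting and going over green.

Call:
step_arm(commands=[{"fingers": 1,"dx": 0,"dy": 0,"dz": -0.03,"roll": 0},{"fingers": 1,"dx": 0,"dy": 0,"dz": -0.09,"roll": 0},{"fingers": 1,"dx": 0,"dy": 0,"dz": -0.15,"roll": 0},{"fingers": 1,"dx": 0,"dy": 0,"dz": -0.21,"roll": 0},{"fingers": 1,"dx": 0.01,"dy": -0.052,"dz": -0.22,"roll": 0},{"fingers": 1,"dx": 0.02,"dy": -0.104,"dz": -0.22,"roll": 0},{"fingers": 1,"dx": 0.03,"dy": -0.156,"dz": -0.22,"roll": 0},{"fingers": 1,"dx": 0.04,"dy": -0.208,"dz": -0.22,"roll": 0}])

```text
time: 11.98
tool_pos: [0.5261, -0.1426, 0.2208]
tcp_rot: [-3.078, -0.628, -0.001]
wrist_force: [0.7, -0.2, 0.7]
width: 0.003
grip_force: 0.0
```

Call:
step_arm(commands=[{"fingers": 1,"dx": 0.01,"dy": -0.052,"dz": 0,"roll": 0},{"fingers": 1,"dx": 0.02,"dy": -0.104,"dz": 0,"roll": 0},{"fingers": 1,"dx": 0.03,"dy": -0.156,"dz": 0,"roll": 0},{"fingers": 1,"dx": 0.042,"dy": -0.208,"dz": 0,"roll": 0},{"fingers": 1,"dx": 0.042,"dy": -0.218,"dz": 0,"roll": 0},{"fingers": 1,"dx": 0.042,"dy": -0.218,"dz": 0.04,"roll": 0},{"fingers": 1,"dx": 0.042,"dy": -0.218,"dz": 0.05,"roll": 0},{"fingers": 1,"dx": 0.042,"dy": -0.218,"dz": 0.05,"roll": 0}])

```text
time: 12.98
tool_pos: [0.4792, 0.0722, 0.1702]
tcp_rot: [-3.078, -0.627, 0.004]
wrist_force: [0.1, 0.5, -0.3]
width: 0.004
grip_force: 0.0
```

```bash
python3 k.py 40 85;python3 k.py 0 8; python3 k.py 95 130
```

```text
13.025 [0.48010781 0.0723081  0.17128052] [ 0.49692668 -0.16895735  0.67085852]
[281. 233.] [ 255  208   54   50 2070] [0.4817 0.0735 0.162 ]
13.075 [0.48070487 0.07238637 0.17200529] [-0.2319388   0.43547772  0.3771551 ]
[194. 175.] [ 165  146   59   59 2635] [0.4955 0.1312 0.1619]
13.125 [0.48095976 0.07251451 0.17230925] [ 0.15546334 -0.20745525  0.44812802]
[103. 110.] [  75   82   57   58 2576] [0.5079 0.1894 0.154 ]
```

Green is centred under the tip and still up (0.162). Red is up (0.162) and blue is down (0.154).

Call:
step_arm(commands=[{"fingers": 1,"dx": 0,"dy": 0,"dz": 0.02,"roll": 0},{"fingers": 1,"dx": 0,"dy": 0,"dz": 0.034,"roll": 0},{"fingers": 1,"dx": 0,"dy": 0,"dz": 0.04,"roll": 0},{"fingers": 1,"dx": 0,"dy": 0,"dz": 0.04,"roll": 0},{"fingers": 1,"dx": 0,"dy": 0,"dz": 0.04,"roll": 0}])

```text
time: 13.75
tool_pos: [0.4803, 0.073, 0.1316]
tcp_rot: [3.078, 0.628, 0.001]
wrist_force: [-0.4, -0.2, 0.1]
width: 0.002
grip_force: 0.0
```

Call:
step_arm(commands=[{"fingers": 1,"dx": 0,"dy": 0,"dz": 0.003,"roll": 0},{"fingers": 1,"dx": 0,"dy": 0,"dz": 0.005,"roll": 0},{"fingers": 1,"dx": 0,"dy": 0,"dz": 0.007,"roll": 0},{"fingers": 1,"dx": 0,"dy": 0,"dz": 0.008,"roll": 0},{"fingers": 1,"dx": 0,"dy": 0,"dz": 0.009,"roll": 0},{"fingers": 1,"dx": 0,"dy": 0,"dz": 0.01,"roll": 0},{"fingers": 1,"dx": 0,"dy": 0,"dz": 0.011,"roll": 0},{"fingers": 1,"dx": 0,"dy": 0,"dz": 0.011,"roll": 0}])

```text
time: 14.75
tool_pos: [0.48, 0.073, 0.1199]
tcp_rot: [-3.078, -0.628, -0.001]
wrist_force: [1.4, 0.5, 1.4]
width: 0.002
grip_force: 0.6
```

```bash
python3 k.py 40 85
```

```text
14.8 [0.48000785 0.07297229 0.11993844] [ 1.28800277 -0.32009714  1.00799401]
[281. 256.] [249 243  67  32 937] [0.4906 0.0785 0.1551]
```

Green is about 6–7 mm in. I'm lifting clear and checking everything.

Call:
step_arm(commands=[{"fingers": 1,"dx": 0,"dy": 0,"dz": -0.03,"roll": 0},{"fingers": 1,"dx": 0,"dy": 0,"dz": -0.08,"roll": 0},{"fingers": 1,"dx": 0,"dy": 0,"dz": -0.13,"roll": 0},{"fingers": 1,"dx": 0,"dy": 0,"dz": -0.13,"roll": 0},{"fingers": 1,"dx": 0,"dy": 0,"dz": -0.13,"roll": 0},{"fingers": 1,"dx": 0,"dy": 0,"dz": -0.13,"roll": 0}])

```text
time: 15.55
tool_pos: [0.4784, 0.0727, 0.2478]
tcp_rot: [-3.078, -0.628, 0.006]
wrist_force: [0.5, 0.2, -0.2]
width: -0.003
grip_force: 0.0
```

```bash
python3 k.py 40 85;python3 k.py 0 8; python3 k.py 95 130
python3 - <<'E'
from h import *
im,d,P=cloud('side');H,S,V=cv2.split(cv2.cvtColor(im,cv2.COLOR_BGR2HSV))
m=((H>=20)&(H<=35)&(S>110)&(V>60)).astype(np.uint8)
k,l,st,ce=cv2.connectedComponentsWithStats(m)
for i in range(1,k):
    if st[i,4]>40: print(ce[i].round(),st[i,4],np.median(P[(l==i)&(d>0)],0).round(4))
E
```

```text
15.6 [0.4785082  0.07277674 0.24785797] [0.26669361 0.45526358 0.45321689]
[550.   6.] [538   0  22  16 273] [ 0.7246 -0.1102  0.0337]
[283. 190.] [ 264  172   38   36 1052] [0.4811 0.0734 0.1556]
15.65 [0.4786697  0.07282499 0.24804611] [ 0.16481965  0.08781975 -0.00289862]
[219. 148.] [ 198  127   43   43 1441] [0.4947 0.1315 0.162 ]
15.7 [0.47891851 0.07282048 0.24839049] [-0.07253496 -0.19768717 -0.01263259]
[153. 100.] [ 133   79   42   43 1417] [0.5076 0.1897 0.1541]
[350. 235.] 130 [ 0.7441 -0.1592  0.0192]
[218. 301.] 108 [ 0.2829 -0.2119  0.0423]
[331. 305.] 107 [ 0.5701 -0.352   0.0359]
[263. 317.] 115 [ 0.3792 -0.3105  0.0416]
[304. 403.] 172 [ 0.3831 -0.5603  0.0417]
```

Blue is 8 mm in, green and yellow about 6 mm, and red is up. The timer hasn't moved and the arm is clear, so I'm handing in.

```bash
python3 -c "from workcell import *;print(finish_job())"
```

```text
the job is handed in; nothing more can be done
None
```

The blue, yellow and green keys were pressed in that order and stay down, red is up, the timer has not moved, and the arm is clear. I handed the job in at about 16 s and got no verdict back; the blue press peaked at 19.1 N against the 20 N limit.

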